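# Seat a plug-in card in a test cradle

### The arm

A 7-joint arm with a two-finger parallel gripper is mounted at the origin on a cart in front of the work surface, level with it; the furniture and walls round the work are solid. World frame = base frame: x ahead of the robot, y to its left, z up, the work surface at z = 0. Lengths are in m, angles in rad, forces in N, time in s.
With the tool pointing down it reaches from about 0.4 to 0.85 m from the base axis. Payload 10.4 kg.
Tool frame: the origin (TCP) lies where the fingers leave the gripper's body, on its centre line; the fingertips stand 73 mm ahead of it and the grasp point (between the pads) lies 54 mm ahead of it; z points along the fingers, y is the line along which they close (so a half turn about z gives the same grasp; the last joint's range is limited). The gripper opens to 85 mm and grips with 20 to 120 N. Pads are 22 mm wide; open, the fingers measure 114 mm over their backs; the gripper's body (76 mm by 85 mm) begins 54 mm behind the grasp point. The pads swing forward as they close: fully open they stand 13 mm farther back than shut.
Start: joints at [1.118, 0.332, -0.065, 1.46, 0.022, 1.35, -0.088], TCP at [0.26, -0.568, 0.304] pointing down, gripper open.
Joint ranges: [-2.6, 2.6], [-0.5, 2.12], [-1.47, 1.34], [0.16, 2.42], [-1.27, 4.41], [0.06, 2.06], [-2.6, 2.6]. Speed limits (rad/s): [2.22, 2.22, 2.79, 2.79, 3.14, 3.14, 3.14].

### API

Orientations are given as a unit quaternion [x, y, z, w].
In Python, from workcell import manip, camera gives the robot as it stands. The module is installed in compiled form; this text tells all that it offers.
- The arm moves only by the shell command python3 -m creep 'ROWS' [OPENING] [FORCE]. ROWS is JSON, a list of rows, each a list of 2 entries, a list of its own where there are three numbers: the shift along the tool's x, y, z in mm, then the turn about the tool's z in rad. In form: [[[tx, ty, tz], twist], ...]. A call has 1 to 5 rows; each row is the pose to reach, as a shift and turn from the pose commanded when the call began, along the tool's axes at that moment; what a row does not reach only later rows make up. A row lasts 1/12 s, in which the tool goes at most 41.7 mm and 7.16 degrees, less where a joint would pass 70% of its speed; a pose out of reach is approached as far as the arm can. A call with a gripper value outside its range is refused whole. OPENING is the opening, from 0 (shut) to 1 (fully open), set as the call begins (- or left out, the last holds). The fingers move at their own pace and stop on an object; FORCE is the grip in N (left out, the last holds). Time passes only in rows, so rows that repeat a pose let the fingers close. It gives the time, the measured TCP pose, the force, the opening and the grip force at its end, in the units of the state.
- manip.get_obs(): the state, without advancing time (a new reading comes with each control period).
- camera(name): name is "scene" or "top"; returns a dict with "pixels" (384x512x3 uint8, red, green, blue), "z_map" (384x512 float32, m along the optical axis (not along the pixel's ray), 0 where there is no reading), "fx", "fy", "cx", "cy" (pixels), "distortion" ([k1, k2, p1, p2, k3] as OpenCV has them; the pictures are not rectified), "extrinsics" (4x4, takes a point from world to camera coordinates). Camera axes: x right, y down, z forward; pixel columns grow to the right and rows downward; lengths in m; the calibration is good to about 2 mm. A picture is of the moment at which its call begins.
- manip.hand_in(): hands the job in; it is judged then, once.
The state is a dict: "clock": time; "joint_pos": joint angles; "joint_velocities": joint speeds; "tau": joint torques, N m; "position": TCP position; "ee_rot": TCP orientation; "ft_force": force on the tool from outside, world axes, zero at the start; "torque": the same for the moment, N m; "grip_width": opening from 0.0 (shut) to 1.0 (fully open); "grasp_force": force on a finger pad.
Only numpy, scipy, OpenCV 4.12 (cv2) and the standard library are available. Lean on these libraries where they do the work, as an engineer would, in place of code of your own. Each camera call takes 0.05 s, during which the arm holds its last target. There are 200 camera calls.

### The job

Take the circuit card out of the wooden stand and slide it down between the two card guides of the test cradle until it just meets the connector, without forcing it, and let go of it there. Then swing both ejector levers in, gently, as far as they go, so that the levers (not your hand) press the card home; leave the loose things around as they are.

Things in the scene. Friction and masses are not known exactly. Their poses are not given: they have to be found in the camera images.
- card: Circuit card, 150 g: board 120 wide (y) x 70 high (z) x 3 mm thick (x) with an aluminium grip bar 60 wide x 12 thick x 30 mm high on its upper edge, 68 to 98 mm above the origin. Bare shoulders beside the bar at 70 mm. Low parts on the -x face, 4 mm at most. Origin: middle of the lower edge; z up the board. May go in either way round; leans slightly in the stand.
- stand: Fixed wooden stand: base 60 x 110 x 10 mm, two cheeks 100 mm long and 46 mm high; the card waits upright in the 4.5 mm slot between them, its plane along the stand's y, its lower edge 10 mm above the bench. Origin: middle of the underside.
- cradle: Fixed test cradle: base plate 100 (x) x 196 (y) x 8 mm, origin mid-underside, z up. Its guide frame (guides, levers, connector) is clamped in slots and lies -10 to +10 mm along the cradle's x from nominal x = 0. The measured pose does NOT show this shift: find the slot by feel or eye. In y and yaw the frame is exact. The card goes in the cradle's y-z plane.
- mouth (a point): Nominal middle between the guides' tops (shift not included), 79 mm above the cradle's underside; cradle axes. Two black guides; grooves 5 mm wide (x), bottoms at y = +-61.5 mm (1.5 mm play each side), sloped lead-ins up to 83 mm. The flare takes a card up to about 2 mm off in x; further off, its edge rests on the guides' flat tops, which reach 26 mm either way in x.
- seat (a point): Nominal place of the seated card's origin (shift not included), 15 mm above the cradle's underside; cradle axes. The connector's sprung contact bar is 5 mm higher when up, so the card first touches it with its origin 20 mm above the underside. It pushes back 3 N at first touch, 7 N when seated, and carries the released card.
- lever_left (a joint): Lever on the cradle's +y guide: hinge y +77.5, z 88 mm, axis x; black handle with a round tip bar (12 mm diameter, 18 long) 50 mm from the hinge. 0 = in, leaning 0.30 rad inward; 1.00 = out, leaning 0.70 rad outward. Its steel nose presses the card's shoulder down in the last 0.25 rad. Stays where left; 3 to 8 N at the tip move it, pushed along its arc. Shifts in x with the guides.
- lever_right (a joint): The same lever mirrored, on the cradle's -y guide: hinge y = -77.5 mm, z = 88 mm in the cradle. 0 = fully in, 1.00 rad = fully out.
- contacts (a joint): The connector's sprung contact bar low between the guides: 0 = up, grows as it is pushed down (m); 0.005 with the card seated by both levers, 0.007 its hard stop.
- motor: Loose small motor, 37 x 69 x 41 mm, a bystander; origin under its middle.
- capacitor: Loose black capacitor, 25 mm diameter, 40 mm high, standing on end, a bystander; origin under its middle.
- heatsink: Loose finned heat sink, 26 x 60 x 30 mm, a bystander; origin under its middle.
Mind the look-alikes: they are no part of the job. Of the things like the card, leave any that is purple; of the rest the larger one is meant.

How it is judged:
On the way:
1. the card stands on the connector in both guides (lower edge 16.5 to 23 mm above the cradle's underside, bar pressed in under 3.5 mm), let go, both levers still out (over 0.5 rad) (z of card in the frame of cradle between 0.0165 and 0.023 m and value of joint contacts below 0.0035 m and angle between the x axis of card and the x axis of cradle, either way round below 0.06 rad and angle between card's own z axis and vertical below 0.06 rad and horizontal distance between card and cradle below 0.016 m and contact force between the fingers and card below 0.1 N and value of joint each of lever_left, lever_right above 0.5 rad), for 0.2 s.
At the end, for the whole second after the job is handed in: Both levers are fully in (within 0.06 rad) and the card is seated between the guides, upright (within 0.06 rad) and at rest: its lower edge is under 16.8 mm above the cradle's underside, the contact bar is pressed in more than 3.5 mm, and its middle is within 16 mm of the cradle's middle (value of joint each of lever_left, lever_right below 0.06 rad and value of joint contacts above 0.0035 m and z of card in the frame of cradle below 0.0168 m and horizontal distance between card and cradle below 0.016 m and angle between the x axis of card and the x axis of cradle, either way round below 0.06 rad and angle between card's own z axis and vertical below 0.06 rad and linear speed of card below 0.02 m/s); the robot touches nothing.
It fails at once if the card is forced against the cradle with more than 25 N while the levers are out (contact force between card and cradle above 25 N and value of joint each of lever_left, lever_right above 0.4 rad).
It fails at once if the card is pressed home (contact bar more than 3.5 mm down) by the hand instead of the levers (contact force between the fingers and card above 1 N and value of joint contacts above 0.0035 m).
It fails at once if the hand presses on a lever or the cradle with more than 25 N (contact force between the arm and cradle above 25 N).
It fails at once if the motor, the capacitor or the heat sink is moved by more than 30 mm (distance of any of motor, capacitor, heatsink from where it was at the start of the episode above 0.03 m).
It also fails if it takes over 72 s, if anything falls off the work surface, if the arm or the gripper's body presses on something with over 40 N, if the wrist force passes 120 N, or if a joint passes its speed limit or range.

## Working session

There is one attempt and no reset: what is moved stays moved. The work goes in short steps, Python scripts to look and compute and a shell command to move; the robot and the scene stay as the last step left them, time stands still between calls to the robot, and variables do not carry over. Pictures are saved under pics/ and viewed, at most 10 in all, crops included, and the job is handed in when it is done.

```bash
mkdir -p pics
cat > h.py <<'E'
import numpy as np, cv2, json
from workcell import manip, camera
from scipy.spatial.transform import Rotation as R
def snap(n):
    c=camera(n); np.savez(f'{n}.npz',**c); return c
def load(n): return dict(np.load(f'{n}.npz'))
def K(c): return np.array([[c['fx'],0,c['cx']],[0,c['fy'],c['cy']],[0,0,1]],float)
def rays(c,uv):
    p=cv2.undistortPoints(np.array(uv,float).reshape(-1,1,2),K(c),np.array(c['distortion'],float)).reshape(-1,2)
    return np.c_[p,np.ones(len(p))]
def onplane(c,uv,z):
    E=np.array(c['extrinsics']);Rm=E[:3,:3];o=-Rm.T@E[:3,3];d=rays(c,uv)@Rm
    return o+d*((z-o[2])/d[:,2])[:,None]
def depthpts(c,uv):
    E=np.array(c['extrinsics']);uv=np.array(uv,int);z=c['z_map'][uv[:,1],uv[:,0]]
    P=rays(c,uv)*z[:,None]; return (P-E[:3,3])@E[:3,:3]
def proj(c,P):
    E=np.array(c['extrinsics']);return cv2.projectPoints(np.array(P,float).reshape(-1,3),cv2.Rodrigues(E[:3,:3])[0],E[:3,3],K(c),np.array(c['distortion'],float))[0].reshape(-1,2)
def save(c,f,crop=None,s=1):
    im=c['pixels'][...,::-1]
    if crop: u0,v0,u1,v1=crop; im=im[v0:v1,u0:u1]
    cv2.imwrite('pics/'+f,cv2.resize(im,None,fx=s,fy=s,interpolation=cv2.INTER_CUBIC))
def st():
    o=manip.get_obs();print({k:np.round(o[k],4).tolist() for k in('clock','joint_pos','position','ee_rot','ft_force','grip_width','grasp_force')})
    print(np.round(R.from_quat(o['ee_rot']).as_matrix(),3)); return o
E
python3 - <<'E'
from h import *
for n in('scene','top'):
    c=snap(n);save(c,n+'0.png',s=1.5);E=c['extrinsics'];print(n,c['fx'],np.round(-E[:3,:3].T@E[:3,3],3),np.round(E[2,:3],2),c['distortion'])
st()
E
```

```text
scene 439.0087130825045 [0.285 0.524 0.673] [ 0.3  -0.67 -0.68] [-0.01427968  0.          0.          0.          0.        ]
top 347.8308974521039 [ 0.424 -0.018  0.938] [ 0.12  0.   -0.99] [-0.02991223  0.          0.          0.          0.        ]
{'clock': 0.1, 'joint_pos': [1.1184, 0.3328, -0.0647, 1.4608, 0.0216, 1.3499, -0.0885], 'position': [0.2603, -0.568, 0.3032], 'ee_rot': [0.977, 0.2133, -0.0002, -0.0006], 'ft_force': [-0.2174, -0.5479, -0.3466], 'grip_width': 0.9942, 'grasp_force': 0.0}
[[ 0.909  0.417 -0.001]
 [ 0.417 -0.909  0.001]
 [-0.    -0.001 -1.   ]]
```

View pics/scene0.png

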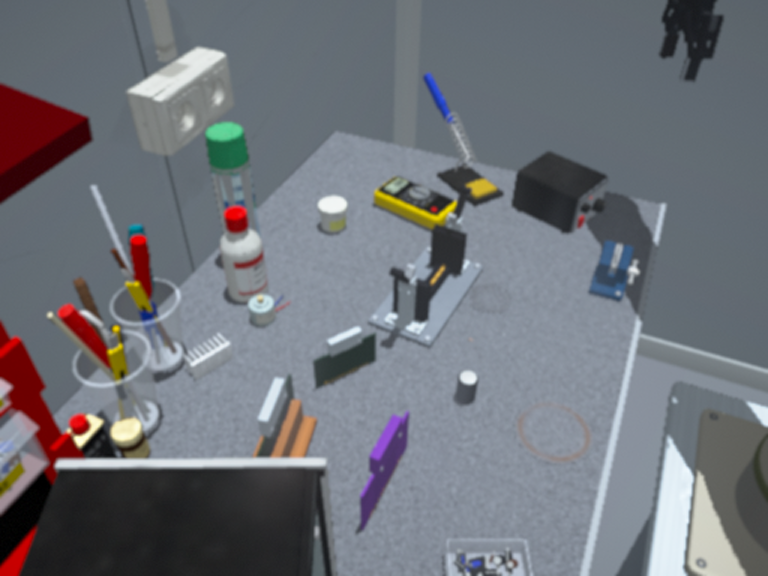

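View pics/top0.png

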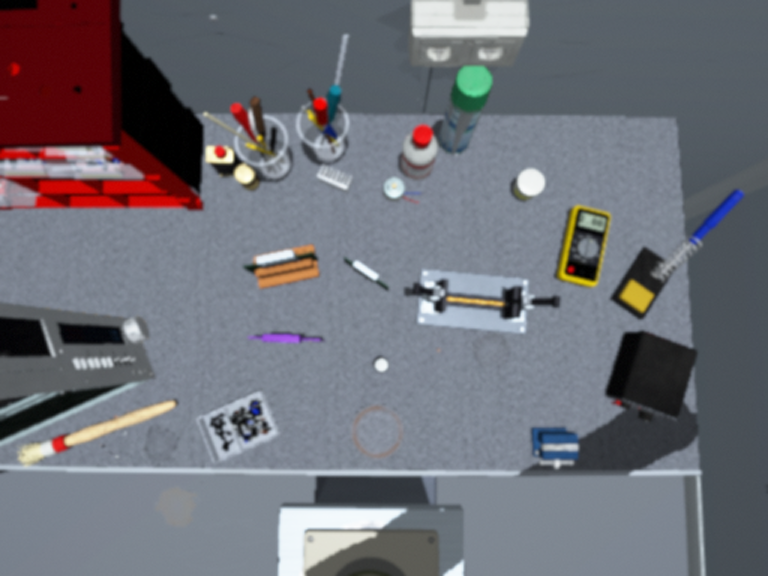

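Scene view: the candidates are the card in the wooden stand at (270,400), the small green card at (345,355), and the purple one at (385,465). In the top view they are at (280,258), (367,273) and (287,338). I choose the card in the wooden stand, since it is larger and not purple. The cradle is at top (472,300), with both levers out at (410,290) and (557,301).

Run:
```python
from h import *
c=load('top')
def region(u0,v0,u1,v1):
    g=np.stack(np.meshgrid(np.arange(u0,u1),np.arange(v0,v1)),-1).reshape(-1,2);return g,depthpts(c,g),c['pixels'][g[:,1],g[:,0]].astype(int)
def rect(P):
    r=cv2.minAreaRect((P[:,:2]*1000).astype(np.float32));return np.round(r[0],1),np.round(r[1],1),round(r[2],1)
g,P,px=region(155,155,220,195)
m=(P[:,2]>.085)&(P[:,2]<.13);print('bar top n',m.sum(),rect(P[m]),np.percentile(P[m,2],[5,50,95]))
w=m&(px.min(1)>150);print('bright',w.sum(),rect(P[w]),P[w].mean(0))
uv=g[w].astype(float);Q=onplane(c,uv,.108);print('bright ray z.108',rect(Q),Q.mean(0))
o=(px[:,0]-px[:,2]>60);print('wood',o.sum(),np.percentile(P[o,2],[5,50,95]));Q=onplane(c,g[o],.046);print(rect(Q));
# cradle plate
g,P,px=region(262,170,380,232)
m=(P[:,2]<.02)&(px.min(1)>120);print('plate',m.sum(),rect(onplane(c,g[m],.008)),np.median(P[m,2]))
m=(P[:,2]>.06);print('guides',m.sum())
k=(px[:,0]-px[:,2]>50);print('yellow',k.sum(),rect(P[k]),np.median(P[k,2]),g[k].mean(0))
save(c,'crops.png',(155,150,385,240),3.4)
```

```text
bar top n 167 (array([570. , 158.7]), array([12.7, 60.2]), 11.0) [0.08762967 0.10706677 0.10981404]
bright 141 (array([570. , 158.7]), array([12.2, 60. ]), 12.9) [0.56951482 0.15776732 0.1066708 ]
bright ray z.108 (array([569.3, 157.4]), array([13.6, 61.2]), 11.8) [0.56928745 0.15749857 0.108     ]
wood 578 [0.00698041 0.01200553 0.04747698]
(array([563.2, 150.5]), array([ 57., 107.]), 13.0)
plate 5716 (array([ 509. , -195.3]), array([164.9, 316.7]), 0.2) 0.0006797344600401477
guides 633
yellow 251 (array([ 506.4, -181.6]), array([ 47.5, 364. ]), 20.6) 0.021370697612155102 [345.20717131 190.01195219]
```

View pics/crops.png

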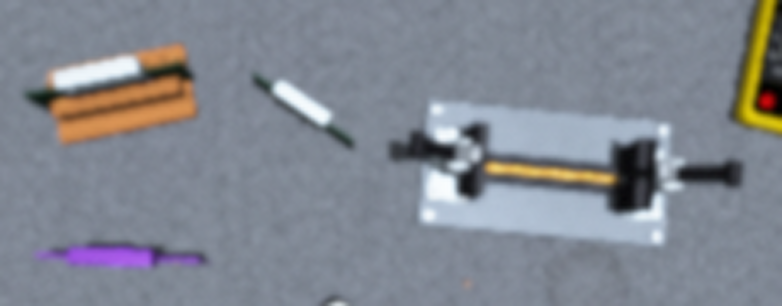

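The crop confirms it: a large green card with a white bar stands in the wooden stand at crop (110,80). The smaller look-alike is at (300,105) and the purple one at (125,257). Next I measure the cradle.

```bash
python3 - <<'E'
from h import *
def rect(P):
    r=cv2.minAreaRect((P[:,:2]*1000).astype(np.float32));return np.round(r[0],1),np.round(r[1],1),round(r[2],1)
c=load('top')
h=cv2.cvtColor(c['pixels'],cv2.COLOR_RGB2HSV).astype(int)
px=c['pixels'].astype(int)
m=np.zeros(px.shape[:2],np.uint8);sub=(slice(172,228),slice(274,356))
m[sub]=(px.mean(2)>145)[sub]
m=cv2.morphologyEx(m,cv2.MORPH_CLOSE,np.ones((3,3)))
n,l,s,_=cv2.connectedComponentsWithStats(m);i=1+s[1:,4].argmax();v,u=np.nonzero(l==i)
hull=cv2.convexHull(np.c_[u,v].astype(np.int32)).reshape(-1,2).astype(float)
ce=hull.mean(0)
Q=onplane(c,hull,.008);print('plate',s[i],rect(Q))
y=np.zeros_like(m);y[185:212,292:342]=((px[...,0]-px[...,2])>35)[185:212,292:342]
v,u=np.nonzero(y);w=(px[v,u,0]-px[v,u,2]).astype(float)
Q=onplane(c,np.c_[u,v],.020);print('yellow',len(u),np.average(Q,0,w),rect(Q),np.polyfit(Q[:,1],Q[:,0],1))
z=depthpts(c,np.c_[u,v]);print(np.percentile(z[:,2],[10,50,90]))
g=np.stack(np.meshgrid(np.arange(262,380),np.arange(170,232)),-1).reshape(-1,2);P=depthpts(c,g)
for lo,hi in((.068,.09),(.09,.15)):
    k=(P[:,2]>lo)&(P[:,2]<hi);d=P[k];
    for nm,q in(('L',d[d[:,1]>-.185]),('R',d[d[:,1]<-.185])): print(lo,nm,len(q),rect(q) if len(q)>3 else '',np.round(q.mean(0),4))
E
python3 -m creep '[[[0,0,0],-0.12],[[0,0,0],-0.24]]' 1 30
```

```text
plate [ 278  178   78   45 1920] (array([ 508.6, -184.8]), array([206. , 103.9]), 84.9)
yellow 153 [ 0.50700401 -0.18069357  0.02      ] (array([ 506.7, -181.4]), array([103.9,  10.6]), 84.8) [0.08664649 0.5224763 ]
[0.01310809 0.02037139 0.02319149]
0.068 L 115 (array([ 514.1, -109.2]), array([30.1, 51.9]), 84.8) [ 0.5117 -0.1155  0.0787]
0.068 R 147 (array([ 502. , -247.9]), array([28.8, 52.2]), 86.1) [ 0.5014 -0.2414  0.079 ]
0.09 L 141 (array([515.1, -89.7]), array([49.6, 22. ]), 89.2) [ 0.5158 -0.0896  0.1116]
0.09 R 167 (array([ 500.8, -268.1]), array([48.5, 22.2]), 88.7) [ 0.4993 -0.2701  0.1117]
clock: 0.27
position: [0.2604, -0.568, 0.3034]
ee_rot: [0.944, 0.331, -0.0, -0.0]
ft_force: [-0.0, -0.3, 0.1]
grip_width: 1.004
grasp_force: 0.0
```

```bash
python3 -m creep '[[[35,-18.7,0],0],[[70,-37.5,0],0],[[105,-56,0],0],[[140,-75,0],0],[[174,-94,0],0]]' && python3 -m creep '[[[35,-18.7,0],0],[[70,-37.5,0],0],[[105,-56,0],0],[[140,-75,0],0],[[174,-94,0],0]]'; python3 -c "
from h import *
st()"
```

```text
clock: 0.68
position: [0.3389, -0.3844, 0.3035]
ee_rot: [0.944, 0.329, -0.0, -0.0]
ft_force: [1.2, 0.6, 0.3]
grip_width: 1.003
grasp_force: 0.0
clock: 1.1
position: [0.4168, -0.2027, 0.3038]
ee_rot: [0.944, 0.329, -0.0, 0.0]
ft_force: [0.9, 0.0, -0.2]
grip_width: 0.993
grasp_force: 0.0
{'clock': 1.1, 'joint_pos': [0.7708, -0.0039, -0.4119, 1.8482, -0.0013, 1.297, -0.5418], 'position': [0.4168, -0.2027, 0.3038], 'ee_rot': [0.9444, 0.3287, -0.0001, 0.0001], 'ft_force': [0.8519, 0.0487, -0.1838], 'grip_width': 0.9931, 'grasp_force': 0.0}
[[ 0.784  0.621 -0.   ]
 [ 0.621 -0.784 -0.   ]
 [-0.     0.    -1.   ]]
```

```bash
python3 -m creep '[[[34.4,-18.8,0],-0.11],[[69,-37.6,0],-0.22],[[103,-56,0],-0.33],[[137.6,-75,0],-0.44],[[172,-94,0],-0.55]]' && python3 -m creep '[[[39,2,0],-0.11],[[78,4,0],-0.22],[[117,6,0],-0.33],[[156,8,0],-0.44],[[195.5,9.6,0],-0.557]]'&& python3 -m creep '[[[0,0,0],0],[[0,0,0],0]]'
python3 - <<'E'
from h import *
o=st();p=np.array(o['position'])
M=R.from_quat(o['ee_rot']).as_matrix()
print('ang x',np.degrees(np.arctan2(M[1,0],M[0,0])))
c=snap('scene');save(c,'s1.png',(130,180,330,330),3)
E
```

```text
clock: 1.52
position: [0.4932, -0.0224, 0.3039]
ee_rot: [0.818, 0.575, -0.0, 0.0]
ft_force: [0.5, -0.8, 1.0]
grip_width: 1.0
grasp_force: 0.0
clock: 1.93
position: [0.5697, 0.1575, 0.3036]
ee_rot: [0.629, 0.777, -0.0, 0.0]
ft_force: [0.2, -0.8, 0.5]
grip_width: 1.0
grasp_force: 0.0
clock: 2.1
position: [0.5689, 0.1586, 0.3029]
ee_rot: [0.629, 0.777, -0.0, -0.001]
ft_force: [1.5, 0.0, -0.2]
grip_width: 1.0
grasp_force: 0.0
{'clock': 2.1, 'joint_pos': [0.2683, 0.3539, -0.7746, 1.5243, 0.2478, 1.3665, -0.3154], 'position': [0.5689, 0.1586, 0.3029], 'ee_rot': [0.6289, 0.7775, -0.0, -0.0013], 'ft_force': [1.476, 0.0218, -0.1604], 'grip_width': 1.0003, 'grasp_force': 0.0}
[[-0.209  0.978 -0.002]
 [ 0.978  0.209  0.002]
 [ 0.002 -0.002 -1.   ]]
ang x 102.06353384655509
```

View pics/s1.png

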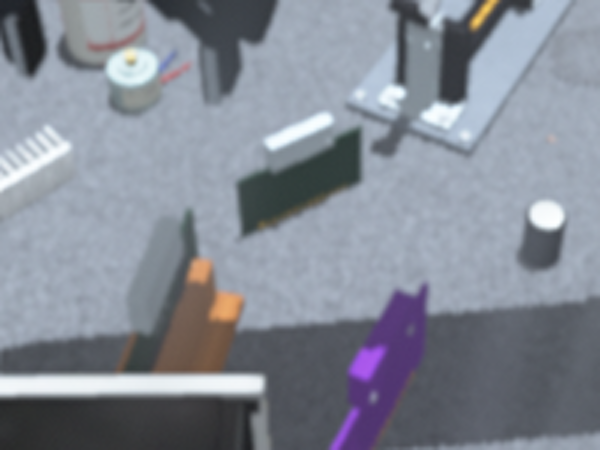

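Scene crop: the stand with its card is at crop (175,290), the fingers are above it at (220,60), and there is free space around. Descending to grip.

```bash
python3 -m creep '[[[0,0,38],0],[[0,0,76],0],[[0,0,110],0],[[0,0,135],0],[[0,0,149],0]]' && python3 -m creep '[[[0,0,0],0],[[0,0,0],0],[[0,0,0],0],[[0,0,0],0],[[0,0,0],0]]' 0 30 && python3 -m creep '[[[0,0,0],0],[[0,0,0],0],[[0,0,0],0],[[0,0,0],0],[[0,0,0],0]]'
```

```text
clock: 2.57
position: [0.568, 0.1534, 0.1518]
ee_rot: [0.632, 0.775, -0.002, -0.001]
ft_force: [0.1, 0.1, 0.0]
grip_width: 1.001
grasp_force: 0.0
clock: 2.98
position: [0.57, 0.1562, 0.1565]
ee_rot: [0.631, 0.776, 0.001, 0.001]
ft_force: [0.2, 0.4, 0.6]
grip_width: 0.295
grasp_force: 0.0
clock: 3.4
position: [0.5702, 0.1562, 0.156]
ee_rot: [0.631, 0.776, 0.001, 0.001]
ft_force: [2.1, 0.1, 6.2]
grip_width: 0.13
grasp_force: 30.6
```

```bash
python3 -m creep '[[[0,0,-10],0],[[0,0,-25],0],[[0,0,-45],0],[[0,0,-70],0],[[0,0,-95],0]]' && python3 -m creep '[[[0,0,-25],0],[[0,0,-40],0],[[0,0,-40],0],[[0,0,-40],0]]'
python3 - <<'E'
from h import *
o=st();p=np.array(o['position']);M=R.from_quat(o['ee_rot']).as_matrix()
th=np.arctan2(M[1,0],M[0,0]);t=np.radians(85.0);print(np.degrees(th),'twist',-(t-th))
d=np.array([.5075,-.179,p[2]])-p;print('tool shift mm',M.T@d*1000)
E
```

```text
clock: 3.82
position: [0.5685, 0.1559, 0.2503]
ee_rot: [0.631, 0.776, -0.001, -0.001]
ft_force: [1.1, 0.2, -1.4]
grip_width: 0.132
grasp_force: 29.7
clock: 4.15
position: [0.5691, 0.156, 0.2898]
ee_rot: [0.631, 0.776, -0.0, 0.0]
ft_force: [0.1, -0.8, -2.5]
grip_width: 0.138
grasp_force: 29.7
{'clock': 4.15, 'joint_pos': [0.2709, 0.3597, -0.7715, 1.5454, 0.2552, 1.3402, -0.3212], 'position': [0.5691, 0.156, 0.2898], 'ee_rot': [0.6307, 0.776, -0.0, 0.0002], 'ft_force': [0.097, -0.7751, -2.5379], 'grip_width': 0.1376, 'grasp_force': 29.7153}
[[-0.204  0.979  0.   ]
 [ 0.979  0.204 -0.   ]
 [-0.     0.    -1.   ]]
101.79949207200774 twist 0.29320644931921924
tool shift mm [-3.15314856e+02 -1.28812510e+02  7.73187456e-02]
```

```bash
python3 -m creep '[[[-30,-12,0],0],[[-66,-27,0],0],[[-104,-42.5,0],0],[[-142,-58,0],0],[[-180,-73.5,0],0]]' && python3 -m creep '[[[-38,-15.5,0],0.06],[[-76,-31,0],0.12],[[-108,-44,0],0.18],[[-128,-52,0],0.24],[[-135.3,-55.3,0],0.293]]' && python3 -m creep '[[[0,0,0],0],[[0,0,0],0],[[0,0,0],0]]'
python3 - <<'E'
from h import *
o=st()
for n,cr in(('top',(255,160,385,240)),('scene',(220,110,340,240))):
    c=snap(n);save(c,n+'2.png',cr,4.5)
c=load('top');g=np.stack(np.meshgrid(np.arange(262,380),np.arange(165,232)),-1).reshape(-1,2);P=depthpts(c,g)
for k in np.arange(0.06,.5,.02):
    m=(P[:,2]>k)&(P[:,2]<k+.02);print(round(k,2),m.sum(),end='; ')
E
```

```text
clock: 4.57
position: [0.5326, -0.0371, 0.288]
ee_rot: [0.631, 0.776, -0.001, -0.001]
ft_force: [0.8, -0.8, -1.2]
grip_width: 0.133
grasp_force: 29.8
clock: 4.98
position: [0.5059, -0.1832, 0.288]
ee_rot: [0.74, 0.672, -0.001, -0.001]
ft_force: [-1.0, -0.5, -1.6]
grip_width: 0.132
grasp_force: 29.8
clock: 5.23
position: [0.5079, -0.1771, 0.2893]
ee_rot: [0.736, 0.677, 0.0, -0.001]
ft_force: [-0.3, 0.5, -2.3]
grip_width: 0.131
grasp_force: 29.8
{'clock': 5.2333, 'joint_pos': [0.7661, 0.1975, -0.5788, 1.6871, 0.111, 1.291, 0.0822], 'position': [0.5079, -0.1771, 0.2893], 'ee_rot': [0.7359, 0.6771, 0.0001, -0.0006], 'ft_force': [-0.2696, 0.524, -2.261], 'grip_width': 0.1313, 'grasp_force': 29.8332}
[[ 0.083  0.997 -0.001]
 [ 0.997 -0.083  0.001]
 [ 0.001 -0.001 -1.   ]]
0.06 89; 0.08 73; 0.1 54; 0.12 48; 0.14 15; 0.16 31; 0.18 26; 0.2 42; 0.22 45; 0.24 52; 0.26 48; 0.28 39; 0.3 109; 0.32 32; 0.34 58; 0.36 92; 0.38 14; 0.4 75; 0.42 150; 0.44 86; 0.46 52; 0.48 1;
```

View pics/scene2.png

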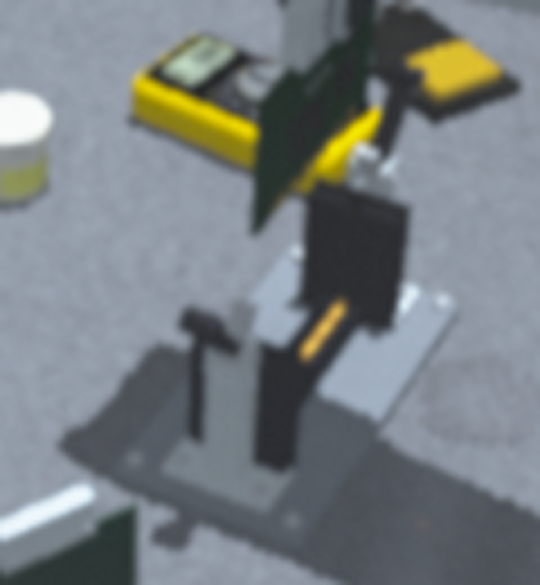

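Scene crop: the card hangs at crop (300,140), with its near lower corner at (258,235). The far guide's top edge runs from (308,187) to (408,207), and the gold connector from (345,305) to (305,358).

Run:
```python
from h import *
c=load('scene');o=manip.get_obs();p=np.array(o['position']);M=R.from_quat(o['ee_rot']).as_matrix()
f=lambda a:np.array(a,float)/4.5+[220,110]-.4
q=onplane(c,f([[258,235]]),p[2]-.146);print('corner',q,'in tool mm',(q-p)@M*1000)
a=np.radians(-5);C=np.array([[np.cos(a),-np.sin(a)],[np.sin(a),np.cos(a)]]);o0=np.array([.5075,-.179])
for nm,uv,z in(('farguide',[[308,187],[408,207]],.080),('conn',[[345,303],[305,360]],.020)):
    q=onplane(c,f(uv),z);print(nm,q.round(4),'cradle mm',((q[:,:2]-o0)@C*1000).round(1))
# predicted pixel of the gold/connector & card bottom edge
px=c['pixels'].astype(int);s=px[...,0]-px[...,2]
sub=np.zeros(s.shape,bool);sub[172:192,283:300]=1;v,u=np.nonzero((s>50)&sub);q=onplane(c,np.c_[u,v],.020);print('gold',len(u),((q[:,:2]-o0)@C*1000).mean(0))
# tool-truth check in top view: connector earlier
```

```text
corner [[ 0.51092758 -0.11681525  0.14367852]] in tool mm [[ 60.37615311  -2.15301262 146.03001909]]
farguide [[ 0.5294 -0.2402  0.08  ]
 [ 0.4785 -0.2447  0.08  ]] cradle mm [[ 27.1 -59. ]
 [-23.2 -68. ]]
conn [[ 0.5023 -0.2318  0.02  ]
 [ 0.5058 -0.182   0.02  ]] cradle mm [[ -0.6 -53. ]
 [ -1.5  -3.2]]
gold 50 [  0.51555024 -28.72965501]
```

```bash
python3 -m creep '[[[-3,1.1,15],0],[[-3,1.1,30],0],[[-3,1.1,42],0],[[-3,1.1,50],0],[[-3,1.1,54],0]]' && python3 -m creep '[[[0,0,0],0],[[0,0,0],0],[[0,0,0],0]]'
python3 - <<'E'
from h import *
o=st()
for n,cr in(('top',(255,160,385,240)),('scene',(230,110,340,220))):
    c=snap(n);save(c,n+'3.png',cr,5)
E
```

```text
clock: 5.75
position: [0.5082, -0.1813, 0.2347]
ee_rot: [0.737, 0.676, -0.0, -0.001]
ft_force: [-0.5, -0.5, -1.4]
grip_width: 0.132
grasp_force: 29.8
clock: 6.0
position: [0.5089, -0.182, 0.2367]
ee_rot: [0.737, 0.676, 0.0, 0.001]
ft_force: [0.8, -0.6, -2.7]
grip_width: 0.136
grasp_force: 29.8
{'clock': 6.0, 'joint_pos': [0.7604, 0.2453, -0.571, 1.7496, 0.1423, 1.1867, 0.0629], 'position': [0.5089, -0.182, 0.2367], 'ee_rot': [0.7371, 0.6758, 0.0003, 0.0005], 'ft_force': [0.8035, -0.6074, -2.6943], 'grip_width': 0.1358, 'grasp_force': 29.7963}
[[ 0.087  0.996  0.001]
 [ 0.996 -0.087 -0.   ]
 [-0.     0.001 -1.   ]]
```

View pics/scene3.png

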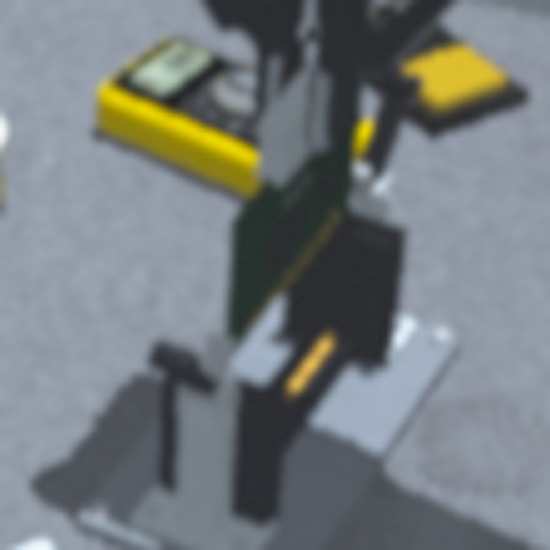

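View pics/top3.png

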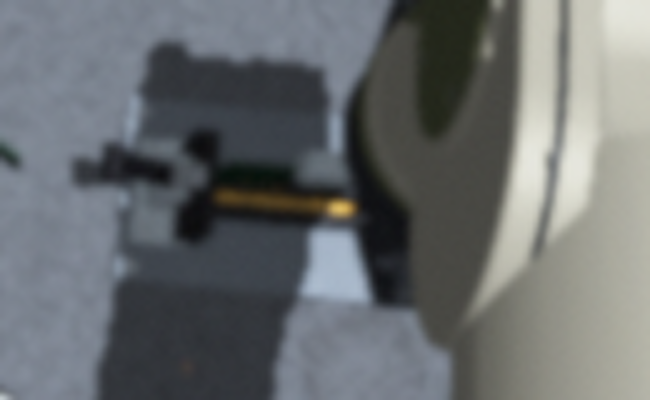

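Both views agree: the card's lower edge at scene crop (235,335)–(340,215) hangs just above the guide tops, roughly over the gold connector at (312,365). I lower by feel from here.

```bash
python3 -m creep '[[[0,0,3],0],[[0,0,6],0],[[0,0,8],0],[[0,0,8],0],[[0,0,8],0]]' && python3 -m creep '[[[0,0,2],0],[[0,0,3],0],[[0,0,4],0],[[0,0,4],0],[[0,0,4],0]]' && python3 -m creep '[[[0,0,1],0],[[0,0,2],0],[[0,0,3],0],[[0,0,3],0],[[0,0,3],0]]'
```

```text
clock: 6.52
position: [0.5084, -0.182, 0.2277]
ee_rot: [0.737, 0.676, -0.0, -0.0]
ft_force: [0.5, 0.5, -0.9]
grip_width: 0.135
grasp_force: 29.8
clock: 6.93
position: [0.5085, -0.182, 0.2239]
ee_rot: [0.737, 0.676, -0.0, -0.0]
ft_force: [-0.3, 0.1, -2.1]
grip_width: 0.137
grasp_force: 29.9
clock: 7.35
position: [0.5085, -0.182, 0.2209]
ee_rot: [0.737, 0.676, -0.0, -0.0]
ft_force: [0.7, 0.5, -1.8]
grip_width: 0.131
grasp_force: 29.9
```

```bash
python3 -m creep '[[[0,0,1],0],[[0,0,2],0],[[0,0,3],0],[[0,0,3],0]]' && python3 -m creep '[[[0,0,1],0],[[0,0,2],0],[[0,0,3],0],[[0,0,3],0]]' && python3 -m creep '[[[0,0,1],0],[[0,0,2],0],[[0,0,3],0],[[0,0,3],0]]'
```

```text
clock: 7.68
position: [0.5084, -0.182, 0.2176]
ee_rot: [0.737, 0.676, -0.0, -0.0]
ft_force: [-0.6, 0.5, -2.9]
grip_width: 0.133
grasp_force: 29.9
clock: 8.02
position: [0.5084, -0.182, 0.2147]
ee_rot: [0.737, 0.676, -0.0, -0.0]
ft_force: [-0.5, 1.3, -2.3]
grip_width: 0.136
grasp_force: 29.9
clock: 8.35
position: [0.5084, -0.1821, 0.2117]
ee_rot: [0.737, 0.676, -0.0, -0.0]
ft_force: [-0.6, -0.2, -1.5]
grip_width: 0.132
grasp_force: 29.9
```

```bash
for i in 1 2 3; do python3 -m creep '[[[0,0,2.5],0],[[0,0,5],0],[[0,0,7.5],0],[[0,0,10],0],[[0,0,12],0]]' | grep -E 'posi|ft_'; done; python3 -m creep '[[[0,0,0],0],[[0,0,0],0]]'|grep -E 'posi|ft_'
```

```text
position: [0.5084, -0.182, 0.1995]
ft_force: [-0.1, -0.3, -1.4]
position: [0.5085, -0.182, 0.1876]
ft_force: [-0.4, 0.6, -2.4]
position: [0.5085, -0.182, 0.1756]
ft_force: [-0.7, 0.9, -1.3]
position: [0.5085, -0.182, 0.1758]
ft_force: [1.0, 1.0, -1.3]
```

Free sliding. Now the last 10 mm in small steps, watching for the 3 N contact.

```bash
python3 -m creep '[[[0,0,2],0],[[0,0,4],0],[[0,0,4],0]]' | grep -E 'posi|ft_'; for i in 1 2 3 4; do python3 -m creep '[[[0,0,0.5],0],[[0,0,1],0],[[0,0,1],0],[[0,0,1],0]]' | grep -E 'posi|ft_'; done
```

```text
position: [0.5083, -0.182, 0.1715]
ft_force: [-0.5, 0.8, -1.9]
position: [0.5085, -0.182, 0.1709]
ft_force: [0.3, -0.1, -2.1]
position: [0.5085, -0.1821, 0.1699]
ft_force: [-0.8, 0.0, -2.9]
position: [0.5085, -0.182, 0.1689]
ft_force: [-0.1, -0.2, -2.4]
position: [0.5085, -0.182, 0.1679]
ft_force: [-0.6, 0.2, -1.9]
```

```bash
for i in 1 2 3; do python3 -m creep '[[[0,0,0.4],0],[[0,0,0.7],0],[[0,0,0.7],0],[[0,0,0.7],0]]' | grep -E 'posi|ft_'; done
```

```text
position: [0.5085, -0.1821, 0.1672]
ft_force: [0.5, -0.4, -1.9]
position: [0.5085, -0.182, 0.1665]
ft_force: [-0.8, -0.1, -1.4]
position: [0.5086, -0.182, 0.166]
ft_force: [-0.4, 1.0, 1.3]
```

```bash
python3 -m creep '[[[0,0,0],0],[[0,0,0],0],[[0,0,0],0],[[0,0,0],0],[[0,0,0],0]]' 0.45 && python3 -m creep '[[[0,0,-10],0],[[0,0,-30],0],[[0,0,-60],0],[[0,0,-95],0],[[0,0,-130],0]]' && python3 -m creep '[[[0,0,0],0],[[0,0,0],0],[[0,0,0],0]]' 0
python3 - <<'E'
from h import *
st();c=snap('scene');save(c,'scene4.png',(230,110,340,220),5)
E
```

```text
clock: 12.77
position: [0.5085, -0.1821, 0.1658]
ee_rot: [0.737, 0.676, 0.0, 0.0]
ft_force: [-0.5, 0.6, 0.5]
grip_width: 0.452
grasp_force: 0.0
clock: 13.18
position: [0.5081, -0.1818, 0.2979]
ee_rot: [0.737, 0.676, -0.0, -0.0]
ft_force: [0.5, -0.3, 1.1]
grip_width: 0.452
grasp_force: 0.0
clock: 13.43
position: [0.5083, -0.182, 0.2959]
ee_rot: [0.737, 0.676, -0.0, 0.0]
ft_force: [0.6, -0.5, -1.4]
grip_width: 0.032
grasp_force: 0.0
{'clock': 13.4333, 'joint_pos': [0.7714, 0.1965, -0.5766, 1.6739, 0.1109, 1.3037, 0.0873], 'position': [0.5083, -0.182, 0.2959], 'ee_rot': [0.7372, 0.6757, -0.0001, 0.0002], 'ft_force': [0.6415, -0.5051, -1.3639], 'grip_width': 0.032, 'grasp_force': 0.0}
[[ 0.087  0.996  0.   ]
 [ 0.996 -0.087 -0.   ]
 [-0.     0.    -1.   ]]
```

View pics/scene4.png

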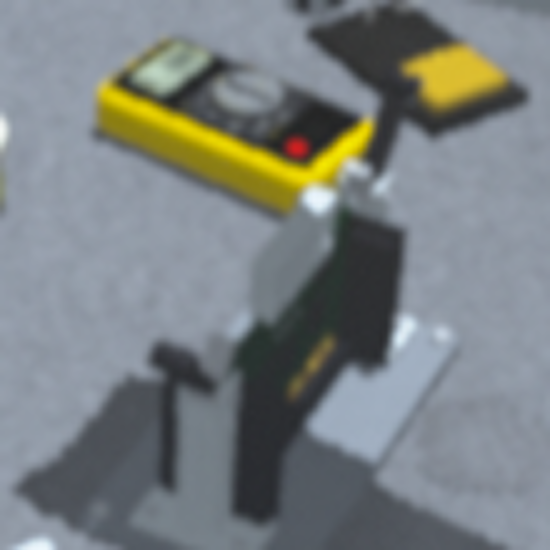

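The card stands in both guides on the connector, with its bar at crop (290,255). Both levers are still out, near (180,360) and (390,110). I now go outside the left lever with shut fingers.

```bash
python3 -m creep '[[[30,0,0],0],[[65,0,0],0],[[100,0,0],0],[[128,0,0],0],[[140,0,0],0]]' 0 && python3 -m creep '[[[0,0,30],0],[[0,0,60],0],[[0,0,90],0],[[0,0,104],0],[[0,0,107],0]]' && python3 -m creep '[[[-2,0,0],0],[[-4,0,0],0],[[-6,0,0],0],[[-6,0,0],0]]'
```

```text
clock: 13.9
position: [0.5202, -0.038, 0.295]
ee_rot: [0.735, 0.678, -0.0, -0.001]
ft_force: [-0.4, 1.0, -0.1]
grip_width: -0.001
grasp_force: 0.0
clock: 14.32
position: [0.5185, -0.043, 0.1849]
ee_rot: [0.737, 0.676, -0.002, -0.003]
ft_force: [-0.1, -0.6, -0.2]
grip_width: -0.004
grasp_force: 0.0
clock: 14.65
position: [0.5207, -0.0493, 0.1899]
ee_rot: [0.738, 0.675, 0.0, 0.001]
ft_force: [0.0, -0.5, -0.3]
grip_width: 0.001
grasp_force: 0.0
```

```bash
for i in 1 2 3 4 5; do python3 -m creep '[[[-1,0,0],0],[[-2,0,0],0],[[-3,0,0],0],[[-3,0,0],0]]'| grep -E 'posi|ft_'; done
```

```text
position: [0.5199, -0.0518, 0.189]
ft_force: [-0.3, 0.1, 0.3]
position: [0.5197, -0.0543, 0.1888]
ft_force: [0.4, -0.0, 0.7]
position: [0.5197, -0.0554, 0.1894]
ft_force: [-1.0, 8.1, 4.7]
position: [0.5198, -0.057, 0.19]
ft_force: [-1.8, 12.4, 8.9]
position: [0.52, -0.061, 0.1901]
ft_force: [0.9, 8.3, 7.4]
```

```bash
for i in 1 2 3; do python3 -m creep '[[[-1.5,0,-1],0],[[-3,0,-2],0],[[-4.5,0,-3],0],[[-6,0,-4],0]]'| grep -E 'posi|ft_'; done
```

```text
position: [0.5193, -0.0679, 0.1939]
ft_force: [1.0, 6.2, 6.1]
position: [0.5184, -0.0751, 0.1972]
ft_force: [3.7, 3.0, 0.1]
position: [0.5167, -0.0817, 0.2004]
ft_force: [0.7, 2.4, -3.0]
```

```bash
for i in 1 2; do python3 -m creep '[[[-1.5,0,0],0],[[-3,0,0],0],[[-4.5,0,0],0],[[-6,0,0],0]]'| grep -E 'posi|ft_'; done;  for i in 1 2 3; do python3 -m creep '[[[-1,0,0],0],[[-2,0,0],0],[[-2,0,0],0]]'| grep -E 'posi|ft_'; done
```

```text
position: [0.5166, -0.0874, 0.2009]
ft_force: [-1.6, 3.9, 2.6]
position: [0.5163, -0.0934, 0.2009]
ft_force: [-1.2, 3.6, 1.9]
position: [0.5161, -0.0956, 0.2008]
ft_force: [-2.5, 2.9, 1.9]
position: [0.5159, -0.0975, 0.2007]
ft_force: [-0.3, 3.8, 0.2]
position: [0.5156, -0.0994, 0.2006]
ft_force: [0.6, 5.0, -1.7]
```

```bash
for i in 1 2 3; do python3 -m creep '[[[-0.7,0,0],0],[[-1.4,0,0],0],[[-1.4,0,0],0]]'| grep -E 'posi|ft_'; done
```

```text
position: [0.5155, -0.1006, 0.2004]
ft_force: [1.3, 5.1, -2.7]
position: [0.5154, -0.101, 0.2004]
ft_force: [2.1, 8.9, -4.6]
position: [0.5154, -0.1014, 0.2003]
ft_force: [1.4, 11.5, -4.6]
```

```bash
python3 -m creep '[[[-0.7,0,0],0],[[-1.4,0,0],0],[[-1.4,0,0],0]]'| grep -E 'posi|ft_'; python3 -m creep '[[[5,0,0],0],[[15,0,-5],0],[[25,0,-35],0],[[25,0,-70],0],[[25,0,-100],0]]'| grep -E 'posi|ft_';  python3 -m creep '[[[-40,0,0],0],[[-80,0,0],0],[[-120,0,0],0],[[-160,0,0],0],[[-200,0,0],0]]'| grep -E 'posi|ft_'; python3 -m creep '[[[-30,0,0],0],[[-42,0,0],0],[[-46,0,0],0],[[-46,0,0],0],[[-46,0,0],0]]'
python3 - <<'E'
from h import *
o=st();p=np.array(o['position']);M=R.from_quat(o['ee_rot']).as_matrix()
print('to go',M.T@(np.array([.5085-.142*.087,-.182-.142*.996,.189])-p)*1000)
c=snap('scene');save(c,'scene5.png',(230,110,340,220),5)
E
```

```text
position: [0.5154, -0.1017, 0.2003]
ft_force: [2.1, 15.3, -4.6]
position: [0.5174, -0.0797, 0.3032]
ft_force: [1.6, -0.5, 0.0]
position: [0.4993, -0.2818, 0.3018]
ft_force: [1.3, 0.5, 0.5]
clock: 20.98
position: [0.4967, -0.3235, 0.3012]
ee_rot: [0.737, 0.676, 0.0, 0.0]
ft_force: [-0.6, 0.3, 0.3]
grip_width: -0.001
grasp_force: 0.0
{'clock': 20.9833, 'joint_pos': [0.901, 0.3027, -0.4917, 1.5339, 0.1447, 1.341, 0.3099], 'position': [0.4967, -0.3235, 0.3012], 'ee_rot': [0.7366, 0.6763, 0.0002, 0.0001], 'ft_force': [-0.6134, 0.3466, 0.2914], 'grip_width': -0.0006, 'grasp_force': 0.0}
[[ 0.085  0.996  0.   ]
 [ 0.996 -0.085  0.   ]
 [ 0.     0.    -1.   ]]
to go [ 1.03124383e-03 -5.61785919e-01  1.12173757e+02]
```

View pics/scene5.png

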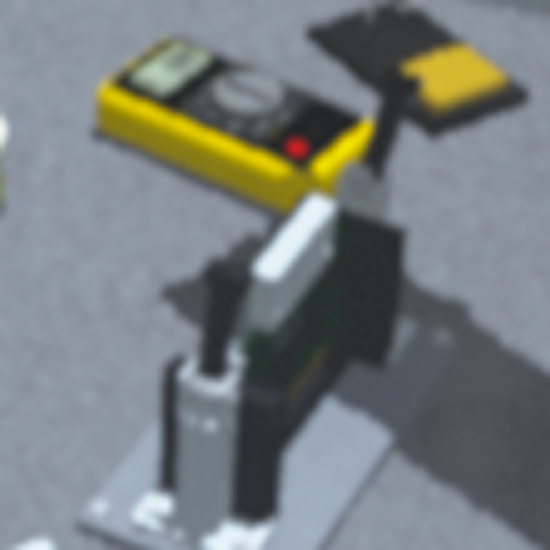

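The left lever is in, its handle upright at crop (215,310). The right one is still out at (390,110). Now the same on the right.

```bash
python3 -m creep '[[[0,0,30],0],[[0,0,60],0],[[0,0,90],0],[[0,0,107],0],[[0,0,112],0]]'| grep -E 'posi|ft_'; python3 -m creep '[[[3,0,0],0],[[6,0,0],0],[[9,0,0],0],[[11,0,0],0],[[11,0,0],0]]'| grep -E 'posi|ft_'; for i in 1 2 3; do python3 -m creep '[[[1,0,0],0],[[2,0,0],0],[[3,0,0],0],[[3,0,0],0]]'| grep -E 'posi|ft_'; done
```

```text
position: [0.4953, -0.3227, 0.1859]
ft_force: [-0.4, 0.2, -0.5]
position: [0.4977, -0.3135, 0.1901]
ft_force: [-0.9, -0.2, 0.0]
position: [0.4973, -0.311, 0.1889]
ft_force: [0.4, -0.3, 0.2]
position: [0.4976, -0.3079, 0.1888]
ft_force: [0.1, 0.2, -0.3]
position: [0.4977, -0.3057, 0.1889]
ft_force: [0.4, -1.8, -0.9]
```

```bash
python3 -m creep '[[[1,0,-0.5],0],[[2,0,-1],0],[[3,0,-1.5],0],[[3,0,-1.5],0]]'| grep -E 'posi|ft_'; for i in 1 2 3 4; do python3 -m creep '[[[1.5,0,-0.8],0],[[3,0,-1.6],0],[[4.5,0,-2.3],0],[[6,0,-3],0]]'| grep -E 'posi|ft_'; done
```

```text
position: [0.4979, -0.3032, 0.191]
ft_force: [-1.0, -5.1, 3.3]
position: [0.4984, -0.2984, 0.1946]
ft_force: [-2.0, -8.8, 8.1]
position: [0.4992, -0.2918, 0.1975]
ft_force: [-1.2, -6.1, 4.7]
position: [0.4998, -0.2851, 0.2002]
ft_force: [-0.1, -4.6, 3.3]
position: [0.5003, -0.2779, 0.2023]
ft_force: [1.7, -3.1, 0.4]
```

```bash
python3 -m creep '[[[1.5,0,0],0],[[3,0,0],0],[[4.5,0,0],0],[[6,0,0],0]]'| grep -E 'posi|ft_'; for i in 1 2 3 4 5; do python3 -m creep '[[[1,0,0],0],[[2,0,0],0],[[2,0,0],0]]'| grep -E 'posi|ft_'; done
```

```text
position: [0.5006, -0.2721, 0.2023]
ft_force: [-0.1, -4.2, 3.0]
position: [0.5008, -0.27, 0.2022]
ft_force: [0.6, -2.2, 1.9]
position: [0.5009, -0.2681, 0.2022]
ft_force: [-0.4, -1.9, 2.7]
position: [0.5011, -0.2661, 0.2022]
ft_force: [0.7, -1.8, 0.8]
position: [0.5013, -0.264, 0.2022]
ft_force: [-0.3, -2.4, 0.3]
position: [0.5014, -0.2621, 0.202]
ft_force: [0.2, -3.2, -1.7]
```

```bash
for i in 1 2 3 4; do python3 -m creep '[[[0.7,0,0],0],[[1.4,0,0],0],[[1.4,0,0],0]]'| grep -E 'posi|ft_'; done
```

```text
position: [0.5015, -0.2609, 0.2021]
ft_force: [1.1, -4.5, -1.9]
position: [0.5016, -0.2596, 0.2022]
ft_force: [-0.7, -3.9, -3.0]
position: [0.5016, -0.2588, 0.2022]
ft_force: [0.2, -6.8, -4.1]
position: [0.5015, -0.2584, 0.2022]
ft_force: [0.4, -10.6, -6.7]
```

```bash
python3 -m creep '[[[0.7,0,0],0],[[1.4,0,0],0],[[1.4,0,0],0]]'| grep -E 'posi|ft_'; python3 -m creep '[[[-5,0,0],0],[[-15,0,-5],0],[[-25,0,-35],0],[[-25,0,-70],0],[[-25,0,-100],0]]'| grep -E 'posi|ft_';  python3 -m creep '[[[40,0,0],0],[[80,0,0],0],[[120,0,0],0],[[160,0,0],0],[[200,0,0],0]]'| grep -E 'clo|posi|ft_';python3 -m creep '[[[6,0,0],0],[[6,0,30],0],[[6,0,70],0],[[6,0,95],0],[[6,0,99],0]]'| grep -E 'posi|ft_'; python3 -m creep '[[[-2,0,0],0],[[-4,0,0],0],[[-6,0,0],0],[[-6,0,0],0],[[-6,0,0],0]]'| grep -E 'posi|ft_'
```

```text
position: [0.5015, -0.2581, 0.2022]
ft_force: [0.8, -13.9, -7.1]
position: [0.5001, -0.2803, 0.3047]
ft_force: [0.3, -0.4, 0.8]
clock: 28.2
position: [0.5173, -0.0786, 0.3033]
ft_force: [1.5, -0.0, -1.2]
position: [0.5159, -0.0746, 0.1996]
ft_force: [-0.6, -0.0, -0.7]
position: [0.5179, -0.0814, 0.2047]
ft_force: [0.8, -0.1, 0.7]
```

```bash
python3 -m creep '[[[-4,0,1],0],[[-8,0,2],0],[[-12,0,3],0],[[-15,0,4],0],[[-15,0,4],0]]'| grep -E 'posi|ft_'; for i in 1 2 3 4 5; do python3 -m creep '[[[-0.7,0,0],0],[[-1.5,0,0],0],[[-1.5,0,0],0]]'| grep -E 'posi|ft_'; done
```

```text
position: [0.5158, -0.097, 0.199]
ft_force: [-0.3, 0.4, 1.1]
position: [0.5159, -0.0975, 0.1993]
ft_force: [-0.3, -0.3, 0.4]
position: [0.5158, -0.099, 0.1993]
ft_force: [0.3, 0.6, 0.6]
position: [0.5157, -0.1005, 0.1993]
ft_force: [0.4, 0.1, 0.1]
position: [0.5156, -0.1009, 0.1993]
ft_force: [0.2, 4.8, 0.0]
position: [0.5156, -0.1012, 0.1993]
ft_force: [1.1, 9.2, 0.3]
```

Left is still at its stop. Retreat and take a final look.

```bash
python3 -m creep '[[[5,0,0],0],[[15,0,-5],0],[[25,0,-35],0],[[25,0,-70],0],[[25,0,-105],0]]'| grep -E 'posi|ft_'; python3 -m creep '[[[25,0,-20],0],[[60,0,-40],0],[[90,0,-40],0],[[120,0,-40],0],[[120,0,-40],0]]'| grep -E 'clo|posi|ft_'
python3 - <<'E'
from h import *
c=snap('scene');save(c,'scene6.png',(230,110,340,220),5)
c=snap('top')
g=np.stack(np.meshgrid(np.arange(262,380),np.arange(165,232)),-1).reshape(-1,2);P=depthpts(c,g);w=c['pixels'][g[:,1],g[:,0]].min(1)>130
m=(P[:,2]>.1)&(P[:,2]<.13)&w;print('bar',m.sum(),np.median(P[m],0))
m=(P[:,2]>.12)&(P[:,2]<.16)
for s in(1,-1):
    q=P[m&(s*(P[:,1]+.181)>.035)];print('lever',s,len(q),q.mean(0) if len(q) else '')
E
```

```text
position: [0.5172, -0.0772, 0.3057]
ft_force: [1.5, -0.2, 0.6]
clock: 31.53
position: [0.5275, 0.0481, 0.3455]
ft_force: [-0.1, 1.7, 0.6]
bar 139 [ 0.50703774 -0.17983693  0.11273281]
lever 1 49 [ 0.51323458 -0.11464169  0.13669157]
lever -1 41 [ 0.50168474 -0.2404246   0.13996481]
```

View pics/scene6.png

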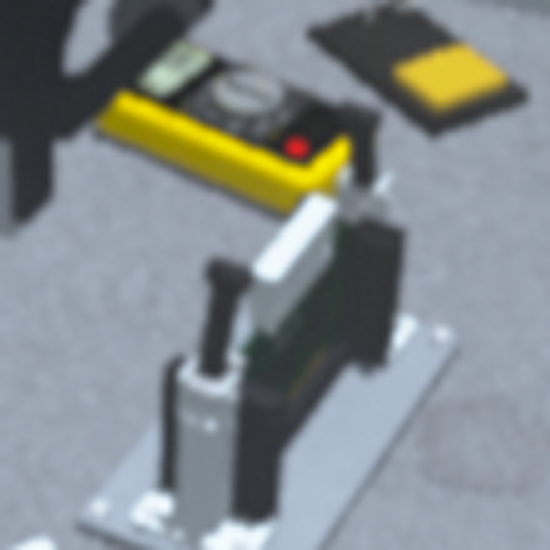

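Both levers are in, at crop (225,300) and (360,140). The bar top is at 0.113, as expected for a seated card (15 + 98 mm), and nothing touches the robot.

```bash
python3 -c "
from workcell import manip
print(manip.hand_in())"
```

```text
the job is handed in; nothing more can be done
None
```

The job is handed in at about 32 s: the card went into the guides, was let go on the connector at first touch, and both levers were swung in to their stops; the last look put the card's top at seated height, but no verdict came back.

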